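# Hold a bonding press down on a steel block

### The job

Set the wider of the two small metal blocks down in the shallow rectangular nest of the lever press and let go of it, then press the sprung lever down by its cross bar until the rubber pad bears on the block with its spring plunger pushed in about half way, 4 to 5 mm of its 9 mm. Lower it gently: the plunger must never be driven to its stop. The program finishes while still holding the lever down like that; leave the other things on the bench where they are.

Things in the scene. Friction and masses are not known exactly. Their poses are not given: they have to be found in the camera images.
- block: The wider block: ground steel spacer block, 20 mm (own x) by 35 mm (own y) by 18 mm high, about 100 g, lying on the bench to the right of the press. Origin: centre of its underside. z up. The same turned by half a turn.
- narrow_block: The narrower block: aluminium spacer, 12x30x20 mm, also to the right of the press; the two may have changed places. A bystander. Origin: centre of its underside.
- press: Small lever press fixed to the bench: aluminium base plate 66 mm (own x) by 186 mm (own y, -37 to +149), top at z = 10 mm. Origin: on the bench under the nest's centre; z up. Lever hinge at the +y end. At rest the lever stands nearly upright, 75 degrees above level, and all of it stays beyond y = +55 mm, so the nest is open from above.
- nest (a point): Centre of the nest's floor, (0, 0, 10 mm) in the press's frame: the seated block's underside centre lies here, its 35 mm length along the press's y. The nest is a window 25 mm (x) by 40 mm (y), 5 mm deep, in a steel frame 58 by 66 mm whose top is at z = 15 mm: 2.5 mm of play on each side. The seated block stands 13 mm proud, its top at z = 28 mm.
- hinge (a point): Point on the lever's hinge axis: (0, 130, 58 mm) in the press's frame. The axis is parallel to the press's x.
- cross_bar (a point): Black cross bar at the lever's free end, to be pressed from above or gripped: round, 18 mm thick, 56 mm long, parallel to the press's x. The point is its centre, 170 mm from the hinge. At lever value q it stands in the press's frame at y = 130 - 170 cos(1.31 - q), z = 58 + 170 sin(1.31 - q) mm: at rest y = 86, z = 222; lever level: y = -40, z = 58 (top of bar 67).
- lever (a joint): Angle of the steel lever in rad: 0 raised at rest, grows as pressed down, 1.31 level, stop 1.36. A spring swings it up again when let go (2 to 3 N along the bar's path; about 6 N straight down at the very start). With the block seated the pad meets it at about 1.275; at level the plunger is 4.5 mm in and the bar takes about 10 N in all. 1 mm at the bar is 0.76 mm at the plunger.
- plunger (a joint): Travel in m of the sprung plunger that carries the pad, into the lever, 130 mm from the hinge: 0 fully out, 0.009 at its stop. Wanted: 0.0045. Its spring pushes 2 N plus 1.5 N per mm.
- pad (a point): Black rubber pad under the plunger, a disc 15 mm across, 6 mm thick. The point is the centre of its underside.
- hex_key: Dark hex key lying on the bench, 36x94x8 mm, a bystander. Origin: centre of its underside.
- marker: Black marker pen lying on the bench, 11x138x11 mm, a bystander. Origin: centre of its underside.
- brass_bar: Small brass hexagon bar specimen with a turned waist, 15x80x13 mm, a bystander. Origin: centre of its underside.
- usb_stick: Black usb stick, 18x56x8 mm, a bystander. Origin: centre of its underside.
- tape_roll: Roll of black tape lying flat, 62 mm across, 18 mm high, a bystander. Origin: centre of its underside.
There are look-alikes about, which are no part of the job. What is shaped like the block but brown is not meant.

How it is judged (in metres and radians):
On the way:
1. the block sits flat in the nest, let go, with the lever still up (x of block in the frame of press between -0.0045 and 0.0045 m and y of block in the frame of press between -0.0045 and 0.0045 m and z of block in the frame of press between 0.007 and 0.0125 m and angle between block's own z axis and vertical below 0.12 rad and contact force between the fingers and block below 0.1 N and value of joint lever below 0.3 rad), for 0.2 s.
At the end, for the whole second after the job is handed in: The block sits flat in the nest (within 4.5 mm of its centre, floor to floor), untouched by the fingers, the robot holds the lever still (over 2 N) and the pad presses on the block with the plunger 2.5 to 6.5 mm in (4 to 15 N) (x of block in the frame of press between -0.0045 and 0.0045 m and y of block in the frame of press between -0.0045 and 0.0045 m and z of block in the frame of press between 0.007 and 0.0125 m and angle between block's own z axis and vertical below 0.12 rad and contact force between the fingers and block below 0.1 N and value of joint plunger between 0.0025 and 0.0065 m and contact force between plunger and block between 4 and 15 N and contact force between any of the fingers, the arm and lever above 2 N and velocity of joint lever between -0.05 and 0.05 rad/s); the arm keeps its last pose, push and grip.
It fails at once if the plunger is driven to its stop (over 8.2 mm) (value of joint plunger above 0.0082 m).
It fails at once if the pad presses on the block with more than 20 N (contact force between plunger and block above 20 N).
It fails at once if a bystander is moved by more than 25 mm (distance of any of narrow_block, hex_key, marker, brass_bar, usb_stick, tape_roll from where it was at the start of the episode above 0.025 m).
It also fails if it takes over 61 s, if anything falls off the work surface, if the arm or the gripper's body presses on something with over 40 N, if the wrist force passes 120 N, or if a joint passes its speed limit or range.

### The arm

A 6-joint arm with a two-finger parallel gripper is mounted at the origin on a cart in front of the work surface, level with it; the furniture and walls round the work are solid. World frame = base frame: x ahead of the robot, y to its left, z up, the work surface at z = 0. Lengths are in mm, angles in degrees, forces in N, time in s.
With the tool pointing down it reaches from about 350 to 850 mm from the base axis. Payload 8.1 kg.
Tool frame: the origin (TCP) lies midway between the tips of the shut fingers; the grasp point (between the pads) lies 19 mm behind it; z points along the fingers, y is the line along which they close (so a half turn about z gives the same grasp; the last joint's range is limited). The gripper opens to 85 mm and grips with 20 to 120 N. Pads are 22 mm wide; open, the fingers measure 114 mm over their backs; the gripper's body (76 mm by 85 mm) begins 54 mm behind the grasp point. The pads swing forward as they close: fully open they stand 13 mm farther back than shut.
Start: joints at [70.107, 7.471, 85.268, -0, 87.261, -4.893], TCP at [155.27, 579.566, 231.292] pointing down, gripper open.
Joint ranges: [-169.43, 169.43], [-51.17, 129.36], [1.28, 143.12], [-76.62, 256.62], [0, 156.53], [-152.29, 152.29]. Speed limits (degrees/s): [136.94, 136.94, 159.86, 180, 180, 180].

### API

Orientations are given as [roll, pitch, yaw] about the fixed x, y, z axes, in that order (R = Rz(yaw) Ry(pitch) Rx(roll)).
In Python, from bench import r gives the robot as it stands. The module is installed in compiled form; this text tells all that it offers.
- The arm moves only by the tool jog_arm, never from a script. Its argument "rows" is a list of rows, each a list of 2 entries, a list of its own where there are three numbers: the shift along the tool's x, y, z in mm, then the turn, a rotation vector about the tool's x, y, z in rad. A call has 1 to 10 rows; each row is the pose to reach, as a shift and turn from the pose commanded when the call began, along the tool's axes at that moment; what a row does not reach only later rows make up. A row lasts 1/10 s, in which the tool goes at most 50 mm and 8.59 degrees, less where a joint would pass 70% of its speed; a pose out of reach is approached as far as the arm can. A call with a gripper value outside its range is refused whole. "grip" is the finger opening in mm, from 0 to 85.4, set as the call begins (left out, the last holds). The fingers move at their own pace and stop on an object; "force" is the grip in N (left out, the last holds). Time passes only in rows, so rows that repeat a pose let the fingers close. It gives the time, the measured TCP pose, the force, the opening and the grip force at its end, in the units of the state.
- r.sense(): the state, without advancing time (a new reading comes with each control period).
- r.snapshot(name): name is "scene" or "side" or "wrist"; returns (picture, depth): 420x560x3 uint8, blue, green, red; 420x560 float32, mm along the optical axis (not along the pixel's ray), 0 where there is no reading.
- r.camera_params(name): a dict with "fx", "fy", "cx", "cy" (pixels), "dist_coeffs" ([k1, k2, p1, p2, k3] as OpenCV has them; the pictures are not rectified), "pose" (4x4, takes a point from camera to world coordinates); the wrist camera has in their place "tool_from_camera" (4x4, takes a point from camera to tool coordinates, whose origin is the TCP and whose axes are the flange's). Camera axes: x right, y down, z forward; pixel columns grow to the right and rows downward; lengths in mm; the calibration is good to about 2 mm. A picture is of the moment at which its call begins: read the wrist's pose just before it. camera_params takes no time and is no camera call.
- r.hand_in(): hands the job in; it is judged then, once.
The state is a dict: "time": time; "joint_pos": joint angles; "qd": joint speeds; "joint_efforts": joint torques, N m; "tool_pos": TCP position; "tcp_rot": TCP orientation; "ft_force": force on the tool from outside, world axes, zero at the start; "wrist_torque": the same for the moment, N m; "finger_gap": finger opening in mm; "grip_force": force on a finger pad.
Only numpy, scipy, OpenCV 4.12 (cv2) and the standard library are available. Lean on these libraries where they do the work, as an engineer would, in place of code of your own. Each camera call takes 0.05 s, during which the arm holds its last target. There are 200 camera calls.

## Working session

There is one attempt and no reset: what is moved stays moved. The work goes in short steps, Python scripts to look and compute and a tool call to move; the robot and the scene stay as the last step left them, time stands still between calls to the robot, and variables do not carry over. Pictures are saved under pics/ and viewed, at most 10 in all, crops included, and the job is handed in when it is done.

Besides the shell and the picture viewer there is one more tool, called after ">>>" as name([rows], argument=value, ...), one row to a line, values as JSON. jog_arm: Moves the arm, as the interface text tells. Its arguments: {"type":"object","properties":{"rows":{"type":"array"},"grip":{"type":"number"},"force":{"type":"number"}},"required":["rows"]}

```bash
mkdir -p pics
cat > h.py <<'E'
import numpy as np, cv2
from bench import r
from scipy.spatial.transform import Rotation as R
def snap(n):
    s=r.sense(); p,d=r.snapshot(n); c=r.camera_params(n)
    K=np.array([[c['fx'],0,c['cx']],[0,c['fy'],c['cy']],[0,0,1]])
    if 'pose' in c: T=np.array(c['pose'])
    else:
        M=np.eye(4); M[:3,:3]=R.from_euler('xyz',s['tcp_rot'],degrees=True).as_matrix(); M[:3,3]=s['tool_pos']
        T=M@np.array(c['tool_from_camera'])
    return p,d,K,np.array(c['dist_coeffs']),T
def onplane(uv,z,K,D,T):
    n=cv2.undistortPoints(np.array(uv,float).reshape(-1,1,2),K,D).reshape(-1,2)
    ray=np.c_[n,np.ones(len(n))]@T[:3,:3].T
    return T[:3,3]+ray*((z-T[2,3])/ray[:,2])[:,None]
def proj(P,K,D,T):
    Ti=np.linalg.inv(T); return cv2.projectPoints(np.array(P,float).reshape(-1,1,3),cv2.Rodrigues(Ti[:3,:3])[0],Ti[:3,3],K,D)[0].reshape(-1,2)
E
python3 - <<'E'
from h import *
print(r.sense())
for n in ['scene','side','wrist']:
    p,d,K,D,T=snap(n); cv2.imwrite(f'pics/{n}0.png',p); print(n,K[0,0],T.round(2).tolist())
E
```

```text
{'time': 0.0, 'joint_pos': array([ 7.01072327e+01,  7.51548904e+00,  8.53283154e+01,  2.43746083e-03,
        8.72623229e+01, -4.89359629e+00]), 'qd': array([-0.02117942, -0.01371646, -0.08908042,  0.06050117, -0.00083457,
       -0.02534924]), 'joint_efforts': array([ 3.00566289e-04, -5.69411659e+01, -5.00550449e+01, -1.42643812e-04,
        1.46374493e-02, -1.74936469e-05]), 'tool_pos': array([155.06559881, 579.05134938, 230.24970609]), 'tcp_rot': array([-1.79894467e+02, -1.14788334e-02,  1.65000700e+02]), 'ft_force': array([ 0.24236401, -0.42986196, -0.16900485]), 'wrist_torque': array([ 0.02614308,  0.0117414 , -0.01186381]), 'grip_force': 0.0, 'finger_gap': 85.15509347410902}
scene 521.9865082905957 [[0.63, -0.59, 0.51, -143.56], [-0.78, -0.48, 0.41, -654.88], [0.01, -0.65, -0.76, 1136.76], [0.0, 0.0, 0.0, 1.0]]
side 439.8903146900029 [[-1.0, 0.02, -0.06, 592.48], [0.06, 0.49, -0.87, 961.56], [0.01, -0.87, -0.49, 775.23], [0.0, 0.0, 0.0, 1.0]]
wrist 319.83919758338243 [[0.26, 0.91, 0.31, 73.61], [0.97, -0.24, -0.08, 601.6], [-0.0, 0.32, -0.95, 373.11], [0.0, 0.0, 0.0, 1.0]]
```

View pics/scene0.png

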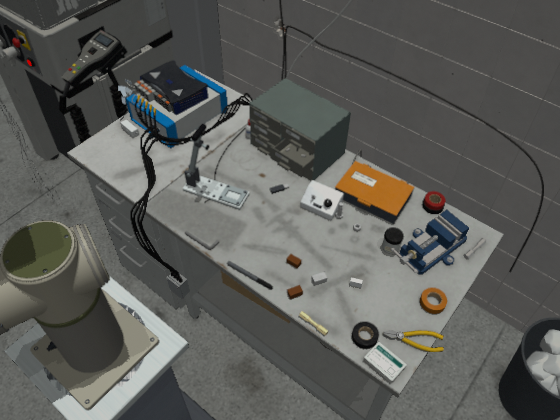

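View pics/side0.png

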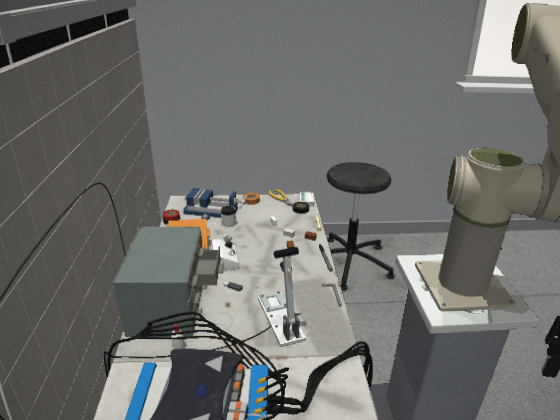

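The scene picture shows the press at (218,190) with its hinge at about (192,182). Two bright blocks lie at (319,279) and (356,283), and brown look-alikes at (293,261) and (295,292). I'll measure the two bright ones and look at an enlarged crop.

Run:
```python
from h import *
p,d,K,D,T=snap('scene')
a=cv2.resize(p[240:310,270:390],None,fx=5,fy=5,interpolation=cv2.INTER_CUBIC)
b=cv2.resize(p[120:215,170:260],None,fx=5,fy=5,interpolation=cv2.INTER_CUBIC)
cv2.imwrite('pics/c1.png',a); cv2.imwrite('pics/c2.png',b)
g=cv2.cvtColor(p,cv2.COLOR_BGR2GRAY)
for x,y in [(319,279),(356,283)]:
    w=g[y-14:y+14,x-16:x+16]; m=(w>185).astype(np.uint8)
    for c in cv2.findContours(m,0,1)[0]:
        if cv2.contourArea(c)>15:
            q=onplane(c.reshape(-1,2)+[x-16,y-14],19,K,D,T)[:,:2].astype(np.float32)
            print(x,y,cv2.minAreaRect(q),cv2.contourArea(c))
print(onplane([(319,279),(356,283)],19,K,D,T).round(), onplane([(233,195)],15,K,D,T).round(),onplane([(192,182)],10,K,D,T).round())
```

```text
356 283 ((526.4885864257812, -376.47625732421875), (9.37747859954834, 26.93881607055664), 22.2869930267334) 24.5
[[ 471. -302.   19.]
 [ 519. -381.   19.]] [[545.  54.  15.]] [[509. 185.  10.]]
```

View pics/c1.png

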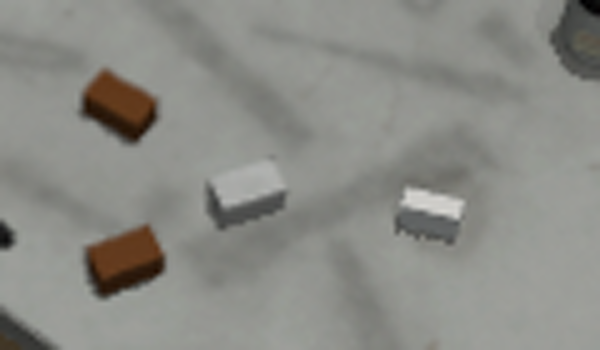

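View pics/c2.png

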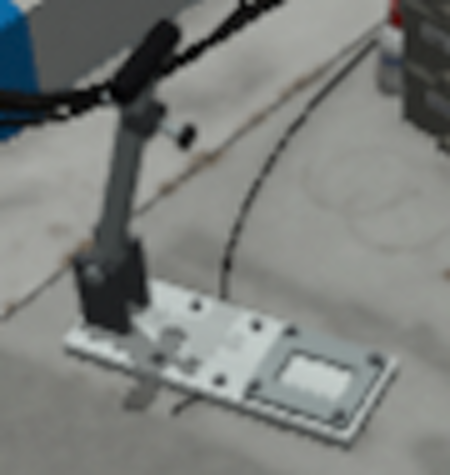

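The left bright block, crop (247,190), scene (319,278), is the greyer and wider one, so I take it as the steel block. The right one, (356,283), measures about 9x27 mm and fits the narrow aluminium spacer. The brown ones at (293,261) and (295,292) are excluded. Next I need yaw estimates and the move numbers.

```bash
cat >> h.py <<'E'
def to(pos,yaw):
    s=r.sense(); A=R.from_euler('xyz',s['tcp_rot'],degrees=True)
    B=R.from_euler('xyz',[180,0,yaw],degrees=True)
    print('shift',A.inv().apply(np.array(pos)-s['tool_pos']).round(1),'rot',(A.inv()*B).as_rotvec().round(3))
E
python3 - <<'E'
from h import *
p,d,K,D,T=snap('scene')
q=onplane(np.array([(208,183),(268,160),(287,187),(222,205)])/5+[270,240],18,K,D,T)[:,:2]
print(q.round(1),q.mean(0),cv2.minAreaRect(q.astype(np.float32)))
w=onplane(np.array([(293,353),(353,368),(340,402),(280,385)])/5+[170,120],10,K,D,T)[:,:2]
print(w.round(1),w.mean(0),cv2.minAreaRect(w.astype(np.float32)))
f=onplane(np.array([(65,343),(345,440),(398,362)])/5+[170,120],10,K,D,T)[:,:2]
print(f.round(1))
to([400,180,330],90); to([471,-302,260],90)
E
```

```text
[[ 465.2 -283.3]
 [ 495.4 -298.7]
 [ 488.4 -315.6]
 [ 459.3 -296.4]] [ 477.04874742 -298.50000073] ((476.7862548828125, -299.41796875), (18.15350914001465, 35.3196907043457), 62.84444808959961)
[[552.1  78.7]
 [565.5  44.2]
 [541.5  32.8]
 [529.3  67.9]] [547.11210633  55.88539465] ((546.8265380859375, 55.74034118652344), (26.44281768798828, 39.002506256103516), 21.08521270751953)
[[474.  186.6]
 [522.3  11.9]
 [585.3  27.1]]
shift [-339.8 -322.4  -99. ] rot [-1.000e-03  1.000e-03  1.309e+00]
shift [-533.2 -769.6  -28.6] rot [-1.000e-03  1.000e-03  1.309e+00]
```

The measured block is 18 x 35 mm, lying at about (477,-299), tool yaw 60. The nest is at about (547,56), press yaw about 15.5. Heading for the block via a high waypoint.

>>> jog_arm([
  [[0,0,-50],[0,0,0]],
  [[-40,-30,-90],[0,0,0.15]],
  [[-340,-322,-99],[0,0,1.3]],
  [[-340,-322,-99],[0,0,1.3]],
  [[-340,-322,-99],[0,0,1.3]],
  [[-340,-322,-99],[0,0,1.3]],
  [[-340,-322,-99],[0,0,1.3]],
  [[-340,-322,-99],[0,0,1.3]],
  [[-340,-322,-99],[0,0,1.3]],
  [[-340,-322,-99],[0,0,1.3]],
], grip=60)

```text
time: 1.25
tool_pos: [385.5, 204.3, 329.3]
tcp_rot: [180.0, -0.0, 90.2]
ft_force: [1.0, 1.0, -0.1]
finger_gap: 60.1
grip_force: 0.0
```

Run:
```python
from h import *
s=r.sense();print(s['tool_pos'],s['tcp_rot'],s['joint_pos'])
to([477,-299,200],60)
```

```text
[385.52292649 204.28594252 329.33797073] [ 1.79955894e+02 -1.67073862e-02  9.01904999e+01] [ 2.11798155e+01 -1.94856158e+01  1.00243653e+02 -2.02290894e-04
  9.91947990e+01  2.09892897e+01]
shift [-503.6   89.7  129.3] rot [ 0.001 -0.     0.527]
```

>>> jog_arm([
  [[-490,82,130],[0,0,0.527]],
  [[-490,82,130],[0,0,0.527]],
  [[-490,82,130],[0,0,0.527]],
  [[-490,82,130],[0,0,0.527]],
  [[-490,82,130],[0,0,0.527]],
  [[-490,82,130],[0,0,0.527]],
  [[-490,82,130],[0,0,0.527]],
  [[-490,82,130],[0,0,0.527]],
  [[-490,82,130],[0,0,0.527]],
  [[-490,82,130],[0,0,0.527]],
])

```text
time: 2.25
tool_pos: [469.0, -272.3, 202.0]
tcp_rot: [180.0, -0.0, 60.3]
ft_force: [1.3, 0.7, 0.9]
finger_gap: 60.3
grip_force: 0.0
```

>>> jog_arm([
  [[0,0,0],[0,0,0]],
  [[0,0,0],[0,0,0]],
  [[0,0,0],[0,0,0]],
])

```text
time: 2.55
tool_pos: [469.2, -269.6, 202.8]
tcp_rot: [180.0, -0.0, 60.3]
ft_force: [-0.6, 0.4, 0.2]
finger_gap: 60.1
grip_force: 0.0
```

Run:
```python
from h import *
s=r.sense();print(s['tool_pos'],s['tcp_rot'])
p,d,K,D,T=snap('wrist')
cv2.imwrite('pics/w1.png',p)
print(proj([[477,-299,18],[477,-299,0],[526,-376,20]],K,D,T))
```

```text
[ 469.21492605 -269.59823683  202.806417  ] [ 1.79991598e+02 -1.79792547e-02  6.03373850e+01]
[[297.59327256 204.0887587 ]
 [296.64109437 199.17938943]
 [369.26137944 241.1539885 ]]
```

View pics/w1.png

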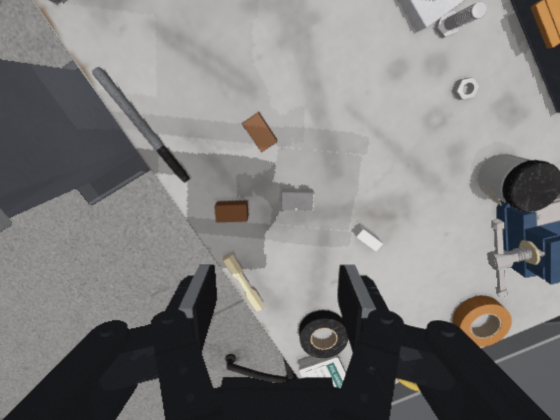

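The wrist picture shows the wide block at (297,200), the narrow one at (370,240) and brown ones at (260,131) and (232,211). I'll get its centre from the depth height mask.

```bash
cat >> h.py <<'E'
def world(d,K,D,T):
    v,u=np.mgrid[:d.shape[0],:d.shape[1]]
    n=cv2.undistortPoints(np.c_[u.ravel(),v.ravel()].astype(float).reshape(-1,1,2),K,D).reshape(-1,2)
    P=np.c_[n,np.ones(len(n))]*d.reshape(-1,1)
    return (P@T[:3,:3].T+T[:3,3]).reshape(*d.shape,3)
E
python3 - <<'E'
from h import *
p,d,K,D,T=snap('wrist')
W=world(d,K,D,T)
print('bench z',np.median(W[160:180,300:340,2]),'top',np.median(W[195:204,290:304,2]))
b=np.median(W[160:180,300:340,2])
m=np.zeros(d.shape,np.uint8); m[180:222,270:325]=(abs(W[180:222,270:325,2]-b-18)<5)
q=W[m>0][:,:2].astype(np.float32); print(len(q),q.mean(0),cv2.minAreaRect(q))
# gray edge
g=cv2.cvtColor(p,cv2.COLOR_BGR2GRAY); print(g[186:216:2,276:320:2])
E
```

```text
bench z -0.7511951929352279 top 17.87393777483973
622 [ 478.9015  -294.69687] ((478.79644775390625, -295.2494812011719), (19.918502807617188, 34.674354553222656), 60.59885025024414)
[[116 117 109 108 108 109 109 111 121 156 162 143 113 110 113 123 158 171
  173 170 170 171]
 [117 119 108 101 103 103 104 104 103 122 126 114 105 106 105 105 128 146
  159 171 170 171]
 [118 119 108  96  97  97  98  98  98  97  98  98  98  97  98  98  99 101
  124 170 170 171]
 [118 118 107 111 115 115 112 110 108 108 108 109 110 109 109 109 108 104
  107 162 171 171]
 [117 115 106 126 133 133 134 137 138 137 137 137 136 137 137 136 135 135
  146 169 170 170]
 [118 117 105 125 134 133 133 136 137 137 136 137 137 139 139 139 137 136
  162 173 170 170]
 [117 115 105 126 134 133 133 134 133 134 133 134 136 137 138 139 138 138
  147 171 169 169]
 [115 106 102 125 133 133 133 133 134 133 133 134 133 133 134 137 138 138
  160 171 167 167]
 [111 110 107 128 134 132 133 134 134 132 132 132 131 131 132 135 136 137
  141 167 166 165]
 [108 108 107 126 135 133 133 134 134 132 130 132 131 132 133 136 136 136
  144 165 161 161]
 [105 106 106 127 134 134 133 133 133 132 131 131 132 133 135 134 136 136
  177 161 156 157]
 [104 105 107 128 133 134 134 134 133 138 173 134 132 134 133 132 135 134
  141 152 151 151]
 [104 105 115 126 138 145 143 143 143 144 163 141 142 134 117 138 139 140
  158 149 148 149]
 [108 140 153 153 152 151 149 147 147 146 145 144 146 146 147 149 149 150
  148 147 147 146]
 [107 148 153 152 152 150 148 147 146 145 144 144 145 146 148 149 150 150
  149 147 147 148]]
```

Run:
```python
from h import *
to([478.8,-295.1,4],60.6)
```

```text
shift [-17.9  20.5 199.5] rot [ 0.002 -0.    -0.003]
```

>>> jog_arm([
  [[-17.5,20.5,40],[0,0,0]],
  [[-17.5,20.5,85],[0,0,0]],
  [[-17.5,20.5,125],[0,0,0]],
  [[-17.5,20.5,160],[0,0,0]],
  [[-17.5,20.5,175],[0,0,0]],
  [[-17.5,20.5,185],[0,0,0]],
  [[-17.5,20.5,193],[0,0,0]],
  [[-17.5,20.5,199],[0,0,0]],
  [[-17.5,20.5,199],[0,0,0]],
  [[-17.5,20.5,199],[0,0,0]],
], grip=52)

```text
time: 3.65
tool_pos: [479.0, -296.1, 4.5]
tcp_rot: [179.9, 0.0, 60.3]
ft_force: [-0.2, -0.4, -0.5]
finger_gap: 51.9
grip_force: 0.0
```

>>> jog_arm([
  [[0,0,0],[0,0,0]],
  [[0,0,0],[0,0,0]],
  [[0,0,0],[0,0,0]],
  [[0,0,0],[0,0,0]],
  [[0,0,0],[0,0,0]],
  [[0,0,0],[0,0,0]],
  [[0,0,0],[0,0,0]],
  [[0,0,0],[0,0,0]],
], grip=30, force=40)

```text
time: 4.45
tool_pos: [479.0, -296.2, 4.7]
tcp_rot: [179.9, 0.0, 60.3]
ft_force: [-1.2, 0.9, 6.0]
finger_gap: 34.1
grip_force: 40.6
```

>>> jog_arm([
  [[0,0,-15],[0,0,0]],
  [[0,0,-50],[0,0,0]],
  [[0,0,-95],[0,0,0]],
  [[0,0,-140],[0,0,0]],
  [[0,0,-185],[0,0,0]],
  [[0,0,-210],[0,0,0]],
  [[0,0,-210],[0,0,0]],
  [[0,0,-210],[0,0,0]],
])

```text
time: 5.25
tool_pos: [478.4, -295.7, 214.5]
tcp_rot: [179.9, 0.0, 60.3]
ft_force: [-0.2, -0.4, -1.4]
finger_gap: 34.0
grip_force: 40.2
```

Run:
```python
from h import *
print(r.sense()['finger_gap'],r.sense()['tool_pos'])
to([547,45,215],15.5)
```

```text
33.99527232294243 [ 478.40204934 -295.66096314  214.48923426]
shift [ 329.9 -109.1   -0.7] rot [ 0.002 -0.     0.782]
```

>>> jog_arm([
  [[40,-13,0],[0,0,0.08]],
  [[80,-26,0],[0,0,0.17]],
  [[120,-39,0],[0,0,0.26]],
  [[160,-53,0],[0,0,0.36]],
  [[200,-66,0],[0,0,0.46]],
  [[240,-79,0],[0,0,0.56]],
  [[280,-92,0],[0,0,0.66]],
  [[310,-103,0],[0,0,0.74]],
  [[330,-109,0],[0,0,0.782]],
  [[330,-109,0],[0,0,0.782]],
])

```text
time: 6.25
tool_pos: [545.7, 47.8, 211.0]
tcp_rot: [-179.9, 0.2, 15.6]
ft_force: [-0.8, -0.7, -1.4]
finger_gap: 33.9
grip_force: 40.2
```

>>> jog_arm([
  [[0,0,0],[0,0,0]],
  [[0,0,0],[0,0,0]],
  [[0,0,0],[0,0,0]],
])

```text
time: 6.55
tool_pos: [546.6, 44.1, 213.0]
tcp_rot: [-180.0, 0.1, 15.5]
ft_force: [0.6, 0.7, 0.0]
finger_gap: 33.8
grip_force: 40.2
```

Run:
```python
from h import *
s=r.sense();print(s['tool_pos'],s['tcp_rot'])
p,d,K,D,T=snap('wrist')
cv2.imwrite('pics/w2.png',p)
print(proj([[547,56,10],[547,56,15]],K,D,T))
```

```text
[546.58811442  44.07078663 212.96033857] [-1.79998540e+02  5.55275506e-02  1.54621556e+01]
[[267.5178723  176.03780601]
 [267.38380854 177.08466212]]
```

View pics/w2.png

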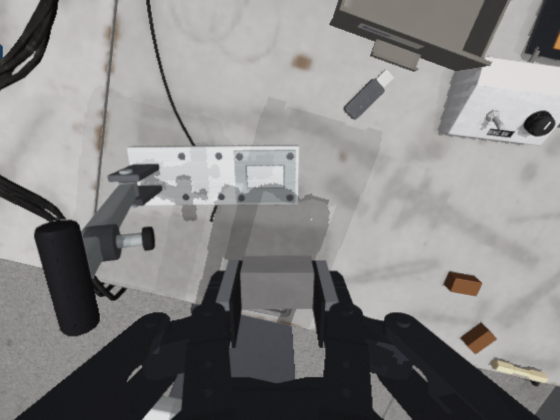

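The wrist picture shows the nest window at about (265,175), the frame at (235–298,150–203), the lever bar at (68,277), and the held block between the pads at (277,283). I'll segment the window.

Run:
```python
from h import *
p,d,K,D,T=snap('wrist')
g=cv2.cvtColor(p,cv2.COLOR_BGR2GRAY)
print(g[146:208:3,226:304:3])
w=g[158:195,240:295]
m=np.zeros_like(g); m[158:195,240:295]=(w>195)
m=cv2.morphologyEx(m,cv2.MORPH_OPEN,np.ones((3,3)))
for c in cv2.findContours(m,0,1)[0]:
    if cv2.contourArea(c)>100:
        print(cv2.boundingRect(c),cv2.contourArea(c))
        q=onplane(c.reshape(-1,2),10,K,D,T)[:,:2].astype(np.float32); print(cv2.minAreaRect(q))
# held block: top face corners by depth
W=world(d,K,D,T); print('floor',np.median(W[172:180,258:274,2]),'frame',np.median(W[155:161,250:280,2]))
s=r.sense();A=R.from_euler('xyz',s['tcp_rot'],degrees=True)
for v in (262,275,290): print(A.inv().apply(W[v,[243,276,310]]-s['tool_pos']).round(1).tolist())
```

```text
[[162 163 164 168 170 176 182 183 185 177 179 179 181 181 182 183 183 184
  184 186 187 187 188 189 186 173]
 [223 222 222 214 220 220 220 220 216 215 214 214 215 212 204 201 204 201
  204 204 204 200 201 208 207 173]
 [222 223 220 189 185 186 197 197 182 181 181 182 182 183 183 183 183 184
  184 184 184 160 174 195 206 173]
 [221 221 220 181 109 111 199 200 184 184 180 177 179 175 175 175 183 185
  185 185 151 104 109 188 203 173]
 [221 221 221 178 107 110 190 190 174 184 177 173 173 174 175 175 184 184
  184 184 150 104 118 194 204 173]
 [223 223 223 178 168 173 176 177 174 174 174 174 174 174 174 174 182 183
  183 183 184 180 184 201 204 172]
 [223 223 223 182 175 175 174 169 170 169 170 168 169 168 164 165 171 173
  172 173 186 186 186 194 195 173]
 [223 222 223 178 172 172 170 193 207 207 203 207 207 207 208 208 218 218
  218 174 183 184 184 199 192 173]
 [223 223 223 174 171 172 169 194 209 210 210 210 210 210 211 212 221 221
  221 176 182 183 183 194 197 177]
 [222 222 222 183 171 171 170 192 207 208 208 208 208 208 208 209 218 219
  219 176 181 182 182 198 193 174]
 [220 220 
[... 850 characters left out ...]
41 126 157]
 [176 176 177 172 103  67 109 122 122 122 121 121 142 142 143 143 142 143
  127 123 109  73 102 145 121 112]
 [172 171 170 169 139 137 138 138 140 140 140 145 161 162 162 162 162 163
  163 164 163 157 143 159 141 133]
 [136 136 136 135 116 116 115 114 114 114 116 134 135 135 135 134 134 135
  135 134 134 136 136 135 137 138]]
(248, 166, 35, 21) 564.0
((546.3529052734375, 58.94437026977539), (21.635879516601562, 38.7111930847168), 17.813796997070312)
floor 10.181996747298996 frame 15.134375465951052
[[8.2, -17.3, -2.6], [8.7, -1.1, -3.5], [8.3, 15.6, -2.7]]
[[7.4, -16.2, -13.4], [8.4, -1.1, -15.1], [7.1, 14.6, -13.0]]
[[0.0, -16.4, -14.4], [-0.6, -1.1, -13.5], [-0.3, 14.8, -13.9]]
```

Run:
```python
from h import *
p,d,K,D,T=snap('wrist')
W=world(d,K,D,T); g=cv2.cvtColor(p,cv2.COLOR_BGR2GRAY).astype(float)
# rows in tool-aligned press coords (yaw 15.5 about rough nest)
def rect(m,lab):
    q=W[m][:,:2].astype(np.float32); print(lab,len(q),cv2.minAreaRect(q))
Z=W[:,:,2]; U=np.zeros(d.shape,bool)
U[140:212,120:310]=1; rect(U&(Z>5)&(Z<12.5)|(U&(Z>12.5)&(Z<20)),'plate')
U[:]=0;U[140:212,228:310]=1; f=U&(Z>12.6)&(Z<20); f=cv2.morphologyEx(f.astype(np.uint8),cv2.MORPH_OPEN,np.ones((3,3)))>0; rect(f,'frame')
U[:]=0;U[159:197,242:292]=1; w=U&(Z<12.6)&(Z>7); w=cv2.morphologyEx(w.astype(np.uint8),cv2.MORPH_OPEN,np.ones((3,3)))>0; rect(w,'window')
s=r.sense();A=R.from_euler('xyz',s['tcp_rot'],degrees=True)
B=A.inv().apply((W[255:312,236:318].reshape(-1,3)-s['tool_pos'])).reshape(57,82,3)
t=(abs(B[:,:,2]+13.6)<1.5)&(abs(B[:,:,1])<25)&(abs(B[:,:,0])<15)
print('block top',t.sum(),np.percentile(B[t],[2,50,98],axis=0).round(1).tolist())
```

```text
plate 9101 ((529.20703125, 112.25184631347656), (80.04063415527344, 187.09146118164062), 12.861441612243652)
frame 2376 ((546.592529296875, 59.09300231933594), (58.41315460205078, 66.01626586914062), 15.751572608947754)
window 786 ((545.6658325195312, 59.356101989746094), (24.450185775756836, 39.033958435058594), 15.75414752960205)
block top 2740 [[-10.6, -17.5, -14.6], [-0.2, -0.6, -13.4], [9.0, 16.0, -12.3]]
```

Run:
```python
from h import *
to([547.2,58.8,15],15.75)
```

```text
shift [  4.2 -13.8 198.5] rot [ 0.     0.    -0.005]
```

>>> jog_arm([
  [[4,-14,30],[0,0,-0.005]],
  [[4,-14,70],[0,0,-0.005]],
  [[4,-14,110],[0,0,-0.005]],
  [[4,-14,140],[0,0,-0.005]],
  [[4,-14,160],[0,0,-0.005]],
  [[4,-14,172],[0,0,-0.005]],
  [[4,-14,180],[0,0,-0.005]],
  [[4,-14,180],[0,0,-0.005]],
  [[4,-14,180],[0,0,-0.005]],
  [[4,-14,180],[0,0,-0.005]],
])

```text
time: 7.7
tool_pos: [548.2, 59.7, 34.9]
tcp_rot: [180.0, -0.1, 15.8]
ft_force: [-0.1, 0.2, -1.2]
finger_gap: 34.0
grip_force: 41.3
```

Run:
```python
from h import *
s=r.sense(); print(s['tool_pos'],s['ft_force'],s['finger_gap']); to([547.2,58.8,15],15.75)
```

```text
[548.17878422  59.72622277  34.88898032] [-0.11778972  0.20552746 -1.19509303] 33.98739864469129
shift [-1.2  0.6 19.9] rot [ 0.001 -0.002  0.001]
```

>>> jog_arm([
  [[-1.2,0.6,2],[0,0,0]],
  [[-1.2,0.6,5],[0,0,0]],
  [[-1.2,0.6,8],[0,0,0]],
  [[-1.2,0.6,11],[0,0,0]],
  [[-1.2,0.6,14],[0,0,0]],
  [[-1.2,0.6,16],[0,0,0]],
  [[-1.2,0.6,18],[0,0,0]],
  [[-1.2,0.6,19],[0,0,0]],
  [[-1.2,0.6,20],[0,0,0]],
  [[-1.2,0.6,20],[0,0,0]],
])

```text
time: 8.7
tool_pos: [546.0, 58.8, 14.6]
tcp_rot: [-180.0, 0.0, 15.8]
ft_force: [-7.8, 0.1, 12.1]
finger_gap: 33.5
grip_force: 42.8
```

>>> jog_arm([
  [[0,0,-0.5],[0,0,0]],
  [[0,0,-0.5],[0,0,0]],
  [[0,0,-0.5],[0,0,0]],
  [[0,0,-0.5],[0,0,0]],
  [[0,0,-0.5],[0,0,0]],
], grip=52)

```text
time: 9.2
tool_pos: [546.1, 58.8, 13.9]
tcp_rot: [180.0, 0.0, 15.8]
ft_force: [0.0, -0.0, -0.1]
finger_gap: 52.1
grip_force: 0.0
```

>>> jog_arm([
  [[0,0,-10],[0,0,0]],
  [[0,0,-30],[0,0,0]],
  [[0,0,-60],[0,0,0]],
  [[0,0,-100],[0,0,0]],
  [[0,0,-140],[0,0,0]],
  [[0,0,-180],[0,0,0]],
  [[0,0,-220],[0,0,0]],
  [[0,0,-240],[0,0,0]],
  [[0,0,-240],[0,0,0]],
  [[0,0,-240],[0,0,0]],
])

```text
time: 10.2
tool_pos: [546.2, 58.8, 254.6]
tcp_rot: [180.0, -0.1, 15.8]
ft_force: [0.1, -0.1, -0.6]
finger_gap: 52.2
grip_force: 0.0
```

Run:
```python
from h import *
s=r.sense();print(s['tool_pos'],s['tcp_rot'],s['ft_force'])
p,d,K,D,T=snap('wrist'); cv2.imwrite('pics/w3.png',p)
W=world(d,K,D,T);Z=W[:,:,2]
nest=np.array([546.2,59.2]);c,sn=np.cos(np.radians(15.75)),np.sin(np.radians(15.75))
L=(W[:,:,:2]-nest)@np.array([[c,-sn],[sn,c]])
near=(abs(L[:,:,0])<36)&(abs(L[:,:,1])<36)
for lab,m in(('block',near&(Z>23)&(Z<40)),('frame',near&(Z>12.6)&(Z<19))):
    q=L[m].astype(np.float32); print(lab,len(q),cv2.minAreaRect(q),np.percentile(Z[m],[5,50,95]))
# bar: black points z>190
m=(Z>185)&(Z<245)&(np.abs(L[:,:,0])<45)&(L[:,:,1]>50)&(L[:,:,1]<110)
print('bar',m.sum(),np.percentile(np.c_[L[m],Z[m]],[2,50,98],axis=0).round(1).tolist())
```

```text
[546.24285715  58.7788541  254.64286809] [ 1.79980494e+02 -7.24784268e-02  1.58003778e+01] [ 0.14752888 -0.05523789 -0.5889349 ]
block 522 ((-1.3024320602416992, 1.1001873016357422), (20.410642623901367, 34.48442840576172), 0.5077401399612427) [26.03739855 27.98839113 29.27641392]
frame 1920 ((1.1688365936279297, -0.3401641845703125), (66.62969970703125, 60.38768768310547), 89.69859313964844) [13.80112669 15.13779678 16.79730026]
bar 3249 [[-25.1, 76.9, 187.6], [4.0, 82.5, 229.3], [28.1, 91.3, 232.1]]
```

View pics/w3.png

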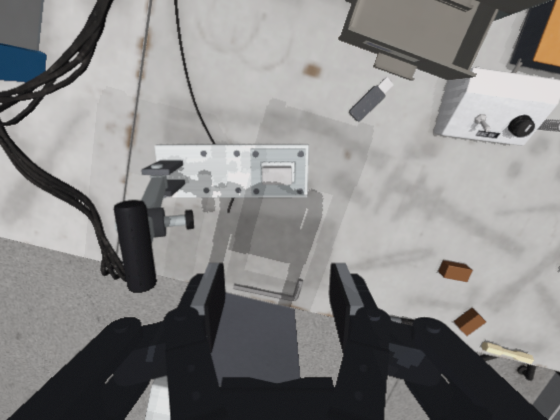

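The block sits in the nest at (277,173) with its top flat at z = 28. The bar is at (136,246), and its measured top agrees with the model. Next I shut the fingers and move above the bar.

>>> jog_arm([
  [[0,0,-10],[0,0,0]],
  [[1,-25,-10],[0,0,0]],
  [[1,-55,-10],[0,0,0]],
  [[1,-86,-10],[0,0,0]],
  [[1,-86,-10],[0,0,0]],
  [[1,-86,-10],[0,0,0]],
  [[1,-86,0],[0,0,0]],
  [[1,-86,8],[0,0,0]],
  [[1,-86,13],[0,0,0]],
  [[1,-86,13],[0,0,0]],
], grip=0)

```text
time: 11.25
tool_pos: [523.0, 141.1, 239.2]
tcp_rot: [-180.0, 0.2, 15.8]
ft_force: [-0.1, 0.5, 0.1]
finger_gap: 0.1
grip_force: 0.0
```

Run:
```python
from h import *
nest=np.array([546.7,59.6]);c,sn=np.cos(np.radians(15.75)),np.sin(np.radians(15.75))
s=r.sense(); l=(s['tool_pos'][:2]-nest)@np.array([[c,-sn],[sn,c]]); z=s['tool_pos'][2]
print(l,z,s['finger_gap'],s['ft_force'])
for q in [0,.05,.1,.15,.2,.3,.4,.5,.6,.7,.8,.9,1,1.05,1.1,1.15,1.2,1.25,1.275,1.31]:
    y=130-170*np.cos(1.31-q); zz=67+170*np.sin(1.31-q)
    print(q,'dx',round(1-l[0],1),'dy',round(-(y-l[1]),1),'dz',round(z-zz,1))
```

```text
[-0.72066018 84.88395195] 239.23151312828838 0.055867090899667064 [-0.09238104  0.54537839  0.0633983 ]
0 dx 1.7 dy -1.3 dz 8.0
0.05 dx 1.7 dy 6.9 dz 10.4
0.1 dx 1.7 dy 14.9 dz 13.2
0.15 dx 1.7 dy 22.8 dz 16.4
0.2 dx 1.7 dy 30.5 dz 20.0
0.3 dx 1.7 dy 45.3 dz 28.3
0.4 dx 1.7 dy 59.2 dz 38.0
0.5 dx 1.7 dy 72.1 dz 49.1
0.6 dx 1.7 dy 83.8 dz 61.4
0.7 dx 1.7 dy 94.2 dz 74.8
0.8 dx 1.7 dy 103.3 dz 89.2
0.9 dx 1.7 dy 110.8 dz 104.5
1 dx 1.7 dy 116.8 dz 120.4
1.05 dx 1.7 dy 119.2 dz 128.5
1.1 dx 1.7 dy 121.1 dz 136.8
1.15 dx 1.7 dy 122.7 dz 145.1
1.2 dx 1.7 dy 123.9 dz 153.6
1.25 dx 1.7 dy 124.6 dz 162.0
1.275 dx 1.7 dy 124.8 dz 166.3
1.31 dx 1.7 dy 124.9 dz 172.2
```

>>> jog_arm([
  [[1.7,-4,4],[0,0,0]],
  [[1.7,-4,8],[0,0,0]],
  [[1.7,-3,10],[0,0,0]],
  [[1.7,1,11.5],[0,0,0]],
  [[1.7,5,13],[0,0,0]],
  [[1.7,10,14],[0,0,0]],
  [[1.7,14,15.5],[0,0,0]],
  [[1.7,18,17],[0,0,0]],
  [[1.7,22,19],[0,0,0]],
  [[1.7,26,21],[0,0,0]],
])

```text
time: 12.25
tool_pos: [532.9, 116.5, 220.7]
tcp_rot: [179.9, -0.1, 15.8]
ft_force: [-1.5, -2.1, 7.9]
finger_gap: -0.1
grip_force: 4.0
```

Run:
```python
from h import *
p,d,K,D,T=snap('side'); a,_=p,0
nest=np.array([546.7,59.6]);c,sn=np.cos(np.radians(15.75)),np.sin(np.radians(15.75))
for i in range(1):
  s=r.sense(); l=(s['tool_pos'][:2]-nest)@np.array([[c,-sn],[sn,c]]); print(l,s['tool_pos'][2],s['ft_force'])
cv2.imwrite('pics/s4.png',cv2.resize(p[160:370,200:400],None,fx=2.8,fy=2.8))
```

```text
[ 2.12114759 57.87605883] 220.43015999671877 [-1.54277205 -2.93883459  8.45550183]
```

View pics/s4.png

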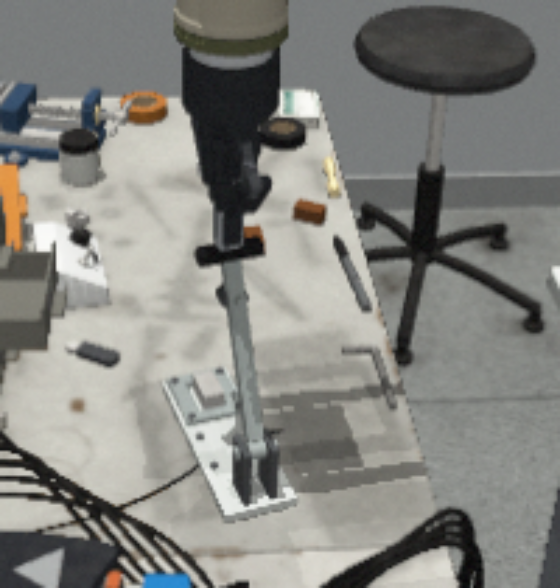

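The fingers bear on the bar at crop (229,252), the lever is following, and the block stays in its nest at (207,390). I'll carry on down the arc.

Run:
```python
import numpy as np
for q in np.r_[.2:1.0:.1,1:1.32:.03]:
    y=130-170*np.cos(1.31-q); zz=67+170*np.sin(1.31-q); print(round(q,2),'dy',round(57.9-y,1),'dz',round(220.4-zz,1))
```

```text
0.2 dy 3.5 dz 1.1
0.3 dy 18.3 dz 9.4
0.4 dy 32.2 dz 19.2
0.5 dy 45.1 dz 30.3
0.6 dy 56.8 dz 42.6
0.7 dy 67.2 dz 56.0
0.8 dy 76.3 dz 70.4
0.9 dy 83.8 dz 85.6
1.0 dy 89.8 dz 101.5
1.03 dy 91.3 dz 106.4
1.06 dy 92.6 dz 111.3
1.09 dy 93.8 dz 116.3
1.12 dy 94.8 dz 121.3
1.15 dy 95.7 dz 126.3
1.18 dy 96.5 dz 131.4
1.21 dy 97.1 dz 136.4
1.24 dy 97.5 dz 141.5
1.27 dy 97.8 dz 146.6
1.3 dy 97.9 dz 151.7
```

>>> jog_arm([
  [[0,7,5],[0,0,0]],
  [[0,15,10],[0,0,0]],
  [[0,22,15],[0,0,0]],
  [[0,29,20],[0,0,0]],
  [[0,36,25],[0,0,0]],
  [[0,42,31],[0,0,0]],
  [[0,48,37],[0,0,0]],
  [[0,54,43],[0,0,0]],
  [[0,59,49],[0,0,0]],
  [[0,64,56],[0,0,0]],
])

```text
time: 13.3
tool_pos: [551.3, 54.1, 165.1]
tcp_rot: [179.9, -0.2, 15.8]
ft_force: [2.5, -3.3, 5.9]
finger_gap: -0.2
grip_force: 3.0
```

>>> jog_arm([
  [[0,5,7],[0,0,0]],
  [[0,10,15],[0,0,0]],
  [[0,14,22],[0,0,0]],
  [[0,18,30],[0,0,0]],
  [[0,21,37],[0,0,0]],
  [[0,24,45],[0,0,0]],
  [[0,26,50],[0,0,0]],
  [[0,28,55],[0,0,0]],
  [[0,29,60],[0,0,0]],
  [[0,30,60],[0,0,0]],
])

```text
time: 14.3
tool_pos: [557.1, 27.2, 102.9]
tcp_rot: [-179.9, 0.1, 15.8]
ft_force: [-0.6, 1.3, 2.0]
finger_gap: 0.1
grip_force: 1.0
```

```bash
cat >> h.py <<'E'
def loc():
    nest=np.array([546.7,59.6]);c,sn=np.cos(np.radians(15.75)),np.sin(np.radians(15.75))
    s=r.sense(); l=(s['tool_pos'][:2]-nest)@np.array([[c,-sn],[sn,c]]); print(l.round(1),s['tool_pos'][2].round(2),s['ft_force'].round(2),s['time'])
E
python3 -c "from h import *;loc()"
```

```text
[  1.2 -34.1] 102.86 [-0.61  1.32  1.96] 14.3
```

>>> jog_arm([
  [[0,1,4],[0,0,0]],
  [[0,2,8],[0,0,0]],
  [[0,3,12],[0,0,0]],
  [[0,4,16],[0,0,0]],
  [[0,4,19],[0,0,0]],
  [[0,5,22],[0,0,0]],
  [[0,5,24],[0,0,0]],
  [[0,5,26],[0,0,0]],
  [[0,5,26],[0,0,0]],
  [[0,5,26],[0,0,0]],
])

```text
time: 15.3
tool_pos: [559.4, 21.7, 78.2]
tcp_rot: [180.0, -0.0, 15.8]
ft_force: [-0.6, -2.2, 2.7]
finger_gap: 0.0
grip_force: 1.4
```

>>> jog_arm([
  [[0,0,1],[0,0,0]],
  [[0,0,2],[0,0,0]],
  [[0,0,3],[0,0,0]],
  [[0,0,3],[0,0,0]],
  [[0,0,3],[0,0,0]],
])

```text
time: 15.8
tool_pos: [559.4, 22.0, 75.0]
tcp_rot: [180.0, -0.0, 15.8]
ft_force: [1.0, -1.7, 2.0]
finger_gap: -0.2
grip_force: 1.4
```

>>> jog_arm([
  [[0,0,1],[0,0,0]],
  [[0,0,2],[0,0,0]],
  [[0,0,3],[0,0,0]],
  [[0,0,3],[0,0,0]],
  [[0,0,3],[0,0,0]],
])

```text
time: 16.3
tool_pos: [559.4, 21.9, 72.2]
tcp_rot: [180.0, -0.0, 15.8]
ft_force: [0.1, -1.7, 5.1]
finger_gap: 0.1
grip_force: 2.6
```

```bash
python3 -c "from h import *;loc()"
```

```text
[  2.  -39.7] 72.22 [ 0.07 -1.68  5.11] 16.3
```

>>> jog_arm([
  [[0,0,0.7],[0,0,0]],
  [[0,0,1.4],[0,0,0]],
  [[0,0,2],[0,0,0]],
  [[0,0,2.5],[0,0,0]],
  [[0,0,3],[0,0,0]],
  [[0,0,3],[0,0,0]],
  [[0,0,3],[0,0,0]],
])

```text
time: 17.0
tool_pos: [559.5, 21.7, 69.5]
tcp_rot: [180.0, -0.0, 15.8]
ft_force: [-1.0, -2.3, 7.3]
finger_gap: -0.1
grip_force: 3.8
```

>>> jog_arm([
  [[0,0,0.7],[0,0,0]],
  [[0,0,1.4],[0,0,0]],
  [[0,0,2],[0,0,0]],
  [[0,0,2],[0,0,0]],
  [[0,0,2],[0,0,0]],
  [[0,0,2],[0,0,0]],
  [[0,0,2],[0,0,0]],
])

```text
time: 17.7
tool_pos: [559.6, 21.6, 67.8]
tcp_rot: [180.0, -0.0, 15.8]
ft_force: [-1.9, -3.6, 9.9]
finger_gap: 0.0
grip_force: 4.7
```

Run:
```python
from h import *
loc(); p,d,K,D,T=snap('side'); loc()
cv2.imwrite('pics/s5.png',cv2.resize(p[220:350,220:330],None,fx=4.5,fy=4.5,interpolation=cv2.INTER_CUBIC))
```

```text
[  2.1 -40.1] 67.8 [-1.95 -3.57  9.89] 17.7
[  2.1 -40. ] 67.82 [-1.59 -2.79  9.81] 17.75
```

View pics/s5.png

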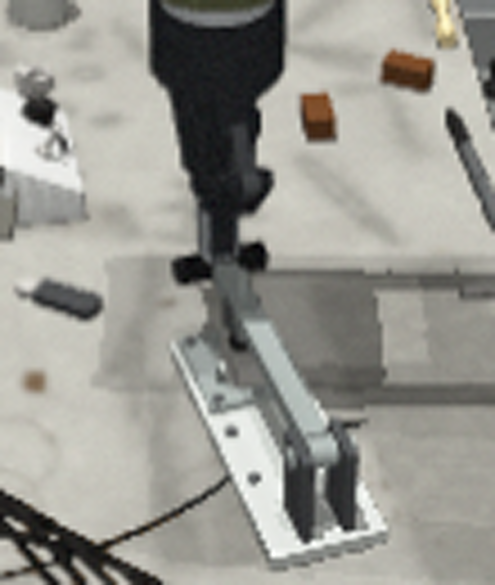

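The fingers hold the bar down at crop (222,262) with the lever about level and the pad on the block. The 9.8 N at a bar top of 67.8 mm puts the plunger about 4 mm in.

```bash
python3 -c "from h import *;loc();print(r.hand_in())"
```

```text
[  2.1 -40. ] 67.82 [-1.59 -2.79  9.81] 17.75
the job is handed in; nothing more can be done
None
```

I set the wider block in the nest and let go of it, then pressed the lever to about level; the job is handed in with the arm still holding the bar down at about 9.8 N and the plunger an estimated 4 mm in (no verdict was returned).

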